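Check the trolley brake lever against its stop

TASK

Two push handles of meal trolleys are clamped in bench stands; check the brake of the one with the red lever. With the outside of your fingers press the red lever in until it meets its stop short of the bar, let it spring all the way out, then press it in to the stop again and finish while holding it there, so that I can gauge the gap to the bar. Do not force it hard, keep fingers off the bar and out from behind the lever, and leave the blue lever and the loose things alone.

Things in the scene. Friction and masses are not known exactly. Their poses are not given: they have to be found in the camera images.
- red_lever (a joint): Swing of the red brake lever about its upright pivot, rad: 0 = sprung fully out (rest), 0.34 = hard against its stop, where the lever lies parallel to the bar with about 20 mm of air left. A spring pushes it out: pressing at point red_press takes about 2.5 N at the start of the travel and 8 N at the stop; past the stop it is rigid.
- red_press (a point): Point on the front face of the red lever (the face away from the bar) where it is pressed, 90 mm from the pivot and 30 mm short of the round tip, at mid height of the blade, 100 mm above the worktop. It moves with the lever. Its axes are those of point red_pivot. From rest to stop it travels about 31 mm.
- red_pivot (a point): Pivot of the red lever, 100 mm above the worktop, mid height of the blade (red_blade: 8 mm thick, 22 tall, 120 long, round 20 mm tip red_tip). +z up; the blade runs along -y to the tip at y = -120 mm; the front face to press is at x = -6 mm; pressing goes along +x and turns it counter-clockwise from above. A black strip (red_back) is on its back: no fingers there.
- red_stand: Stand with the red lever: steel push bar (red_bar) 26 mm thick, 290 long, with a black 32 mm grip sleeve (red_sleeve), fixed; axis along its y, 100 mm above the worktop. Origin on the worktop under its middle. The lever is on its -x side, roughly towards the robot, with the pivot at x = -42, y = +60 mm. Clamps and bracket reach up to 122 mm above the worktop.
- blue_lever (a joint): Swing of the blue lever on the other, identical stand, rad: 0 = out (rest), 0.34 = at its stop. To be left alone.
- blue_press (a point): The same point on the blue lever of the other stand. To be left alone.
- timer: White kitchen timer with a red dial, 62x62x42 mm, standing loose; origin at its underside. Bystander.
- labels: Block of paper labels, 44x61x15 mm, lying loose; origin at its underside. Bystander.
- marker: Black and white marker pen, 16x131x16 mm, lying loose; origin at its underside. Bystander.
- cups: Stack of foil cups, 60x60x49 mm, standing loose; origin at its underside. Bystander.

How it is judged:
On the way, in this order (a step that is already met when the one before it is completed fails the run):
1. the red lever is pressed in to its stop by the fingers (value of joint red_lever above 0.32 rad and (contact force between the fingers and red_blade above 2 N or contact force between the fingers and red_tip above 2 N)), for 0.2 s.
2. the red lever is let out all the way (value of joint red_lever below 0.03 rad), for 0.2 s.
3. the red lever is pressed in to its stop again (all of step 1), for 0.2 s.
At the end, for the whole second after the job is handed in: The fingers hold the red lever at its stop (within 0.02 rad, 2 mm at the pressing point), pressing its front with over 2 N; no push over 2 N on the bar or the lever's back; the blue lever is out (under 0.05 rad); loose things are within 20 mm of where they stood (all of step 3 and not (contact force between any of the fingers, the arm and red_bar above 2 N or contact force between any of the fingers, the arm and red_sleeve above 2 N) and contact force between the fingers and red_back below 2 N and value of joint blue_lever below 0.05 rad and distance of each of timer, labels, marker, cups from where it was at the start of the episode below 0.02 m); the arm keeps its last pose, push and grip.
It fails at once if the robot touches the bar (over 2 N) (contact force between any of the fingers, the arm and red_bar above 2 N or contact force between any of the fingers, the arm and red_sleeve above 2 N).
It fails at once if fingers press on the back of the red lever (over 2 N), as when it is pinched or pulled (contact force between the fingers and red_back above 2 N).
It fails at once if the red lever is forced: more than 60 N on it (contact force between any of the fingers, the arm and red_blade above 60 N or contact force between any of the fingers, the arm and red_tip above 60 N).
It fails at once if the blue lever is pressed (over 0.05 rad) (value of joint blue_lever above 0.05 rad).
It fails at once if a loose bystander is moved more than 20 mm or lifted (distance of any of timer, labels, marker, cups from where it was at the start of the episode above 0.02 m).
It also fails if it takes over 48 s, if anything falls off the work surface, if the arm or the gripper's body presses on something with over 40 N, if the wrist force passes 120 N, or if a joint passes its speed limit or range.

ROBOT

A 7-joint arm with a two-finger parallel gripper is mounted at the origin on a cart in front of the work surface, level with it; the furniture and walls round the work are solid. World frame = base frame: x ahead of the robot, y to its left, z up, the work surface at z = 0. Lengths are in m, angles in rad, forces in N, time in s.
With the tool pointing down it reaches from about 0.425 to 0.875 m from the base axis. Payload 8.4 kg.
Tool frame: the origin (TCP) lies where the fingers leave the gripper's body, on its centre line; the fingertips stand 73 mm ahead of it and the grasp point (between the pads) lies 54 mm ahead of it; z points along the fingers, y is the line along which they close (so a half turn about z gives the same grasp; the last joint's range is limited). The gripper opens to 85 mm and grips with 20 to 120 N. Pads are 22 mm wide; open, the fingers measure 114 mm over their backs; the gripper's body (76 mm by 85 mm) begins 54 mm behind the grasp point. The pads swing forward as they close: fully open they stand 13 mm farther back than shut.
Start: joints at [1.24, 0.333, 0.04, 1.465, -0.013, 1.343, -0.059], TCP at [0.149, -0.633, 0.304] pointing down, gripper open.
Joint ranges: [-2.58, 2.58], [-0.38, 2.09], [-1.3, 1.39], [0.25, 2.4], [-1.5, 4.64], [0.08, 2.09], [-2.65, 2.65]. Speed limits (rad/s): [2.22, 2.22, 2.79, 2.79, 3.14, 3.14, 3.14].

INTERFACE

Orientations are given as a 3x3 rotation matrix whose columns are the frame's x, y, z axes.
In Python, from plant import r, hand, ik, viewer, nets, sensors gives the robot as it stands. Calls block until the motion is done:
- r.move_to(position, orientation): joint-space move of the TCP to a pose.
- r.servo_line(position, orientation=None, v=0.15, stop_force=None): straight line of the TCP; orientation=None keeps the orientation; v is the mean speed in m/s. With stop_force (N) it stops when the force on the tool has changed by that much, and returns True; else False.
- r.move_joints(angles): joint-space move.
- hand.grip(opening, effort=None): finger opening in m; effort is the grip in N (None keeps the last); returns when the fingers have stopped.
- r.sleep(seconds).
- ik(position, orientation): joint angles nearest the present ones, or None.
- viewer.snapshot(name): name is "side" or "top"; returns (picture, depth): 420x560x3 uint8, red, green, blue; 420x560 float32, m along the optical axis (not along the pixel's ray), 0 where there is no reading.
- viewer.calibration(name): a dict with "camera_matrix" (3x3 intrinsics, pixels), "rvec" (rotation vector, rad) and "tvec" (3), from world to camera coordinates, as OpenCV has them. Camera axes: x right, y down, z forward; pixel columns grow to the right and rows downward; lengths in m; the calibration is good to about 2 mm. A picture is of the moment at which its call begins. calibration takes no time and is no camera call.
A pose or a line that the arm cannot do raises r.IKError and nothing moves.
- r.hand_in(): hands the job in; it is judged then, once.
Trained networks look in the newest picture that a camera, given by its name, has taken for a name from the list of things; names that differ only in an ending like _2 or _b are one class to them, and where a whole thing is asked for, a point or a joint stands for the part that bears it (a point fixed in the world has none). Each returns a list of dicts, best first, with "conf" (0 to 1); they miss things now and then, are a little off and sometimes report something else, mostly with a low value. They report only what shows in the picture. A call takes as long as a camera call.
- nets.find_in(camera, name): "point" ([column, row] in pixels, amid what is visible of it).
Readings, each from a call of its own:
- sensors.current_time(): time.
- sensors.current_q(): joint angles.
- sensors.current_joint_velocities(): joint speeds.
- sensors.current_joint_efforts(): joint torques, N m.
- sensors.current_ee_pos(): TCP position.
- sensors.current_orientation(): TCP orientation.
- sensors.current_contact_force(): force on the tool from outside, world axes, zero at the start.
- sensors.current_wrist_torque(): the same for the moment, N m.
- sensors.current_gripper_width(): finger opening in m.
- sensors.current_gripper_force(): force on a finger pad.
Only numpy, scipy, OpenCV 4.12 (cv2) and the standard library are available. Lean on these libraries where they do the work, as an engineer would, in place of code of your own. Each camera call takes 0.05 s, during which the arm holds its last target. There are 200 camera calls.

## Working session

There is one attempt and no reset: what is moved stays moved. The work goes in short steps, each a Python script; the robot and the scene stay as the last script left them, time stands still between calls to the robot, and variables do not carry over. Pictures are saved under pics/ and viewed, at most 10 in all, crops included, and the job is handed in when it is done.

```bash
mkdir -p pics; ls; cat > h.py <<'E'
import numpy as np, cv2
from plant import r, hand, ik, viewer, nets, sensors
def cal(n):
    c=viewer.calibration(n); K=np.array(c["camera_matrix"]); R=cv2.Rodrigues(np.array(c["rvec"],float))[0]; t=np.array(c["tvec"],float).ravel()
    return K,R,t
def cloud(n,d):
    K,R,t=cal(n); v,u=np.mgrid[:d.shape[0],:d.shape[1]]
    P=np.stack([(u-K[0,2])/K[0,0]*d,(v-K[1,2])/K[1,1]*d,d],-1)
    W=(P-t)@R; W[d<=0]=np.nan
    return W
E
python3 - <<'E'
from h import *
for n in("top","side"):
    p,d=viewer.snapshot(n); cv2.imwrite(f"pics/{n}.png",p[:,:,::-1]); np.savez(f"{n}.npz",p=p,d=d)
    W=cloud(n,d)
    for k in("red_lever","red_press","red_stand","blue_lever","timer","labels","marker","cups"):
        for f in nets.find_in(n,k)[:2]:
            u,v=np.round(f["point"]).astype(int); print(n,k,round(f["conf"],2),u,v,W[v,u].round(3))
E
```

```text
pics
top red_lever 0.54 364 228 [ 0.528 -0.21   0.112]
top red_press 0.75 362 230 [ 0.523 -0.204  0.112]
top red_stand 0.71 365 212 [ 0.572 -0.214  0.105]
top blue_lever 0.65 213 233 [ 0.516  0.212 -0.003]
top blue_lever 0.25 137 218 [0.553 0.428 0.025]
top timer 0.76 285 166 [0.712 0.004 0.04 ]
top labels 0.6 286 257 [ 0.45  -0.005  0.011]
top marker 0.8 431 231 [ 0.536 -0.429  0.   ]
top cups 0.55 137 216 [0.558 0.428 0.027]
side red_lever 0.59 268 226 [ 0.518 -0.227  0.107]
side red_press 0.88 268 223 [ 0.519 -0.22   0.111]
side red_stand 0.98 295 255 [ 0.552 -0.359  0.101]
side blue_lever 0.73 243 170 [0.503 0.176 0.11 ]
side blue_lever 0.23 269 224 [ 0.521 -0.224  0.11 ]
side timer 0.75 327 219 [ 0.707 -0.023  0.023]
side timer 0.51 290 311 [ 0.533 -0.412  0.011]
side labels 0.66 231 228 [ 0.45  -0.023  0.017]
side marker 0.75 287 311 [ 0.53  -0.394 -0.001]
side cups 0.61 250 175 [0.546 0.401 0.02 ]
```

View pics/top.png

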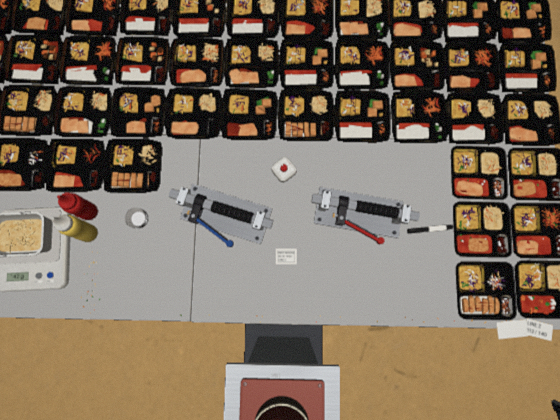

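View pics/side.png

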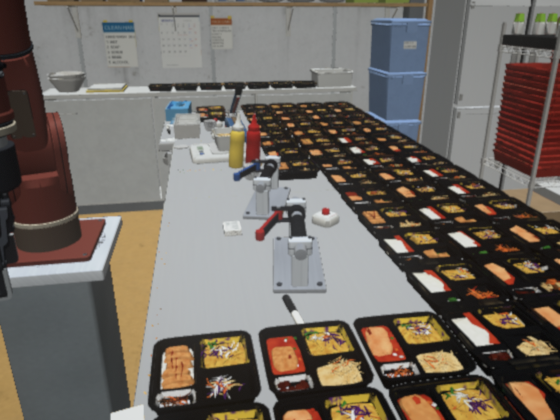

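```bash
python3 - <<'E'
from h import *
for n in("top","side"):
    z=np.load(n+".npz"); p,d=z["p"],z["d"]; W=cloud(n,d)
    hsv=cv2.cvtColor(p,cv2.COLOR_RGB2HSV); H,S,V=cv2.split(hsv)
    red=((H<8)|(H>172))&(S>120)&(V>70)&(W[...,2]>.105)&(W[...,2]<.117)
    P=W[red]; P=P[(abs(P[:,1]+.22)<.2)&(P[:,0]<.65)]; 
    print(n,len(P),P.min(0).round(3),P.max(0).round(3))
    print("rect",cv2.minAreaRect(P[:,:2].astype(np.float32)*1000))
    bar=(W[...,2]>.105)&(W[...,2]<.119)&(S<90)&(W[...,1]<-.05)&(W[...,1]>-.45)&(W[...,0]>.5)&(W[...,0]<.7)
    B=W[bar]; print("bar",len(B),cv2.minAreaRect(B[:,:2].astype(np.float32)*1000))
    # plan list of top heights
    if n=="top":
        np.set_printoptions(linewidth=200)
        img=np.full((300,440,3),255,np.uint8)
        for q,c in zip(W.reshape(-1,3),p.reshape(-1,3)):
            if q[2]>.07 and q[2]<.14:
                a,b=int((.7-q[0])*1000),int((-q[1]-.03)*1000)
                if 0<=a<300 and 0<=b<440: cv2.circle(img,(b,a),1,c[::-1].tolist(),-1)
        cv2.imwrite("pics/plan.png",img)
E
```

```text
top 137 [ 0.489 -0.26   0.106] [ 0.549 -0.16   0.116]
rect ((518.1567993164062, -208.0315704345703), (113.5020751953125, 14.756324768066406), 64.22614288330078)
bar 1215 ((560.4576416015625, -210.20440673828125), (289.8648376464844, 102.80975341796875), 81.19011688232422)
side 119 [ 0.488 -0.266  0.105] [ 0.559 -0.155  0.114]
rect ((523.1014404296875, -209.04006958007812), (126.87969207763672, 15.838279724121094), 61.177947998046875)
bar 867 ((557.8663330078125, -212.52833557128906), (292.4675598144531, 103.4303207397461), 81.38276672363281)
```

The top picture shows the red stand at about (365,212). Its lever runs from the pivot at (342,220) to the round tip at (381,240). The marker is at (430,229), labels at (286,257), timer at (284,168), and the blue stand at (222,213). The side picture agrees: red tip at (261,233), and clear space on the robot's side of the lever. Next I fit the stand pose.

```bash
python3 - <<'E'
from h import *
from scipy.optimize import least_squares
Ls=[];Bs=[]
for n in("top","side"):
    z=np.load(n+".npz"); p,d=z["p"],z["d"]; W=cloud(n,d)
    H,S,V=cv2.split(cv2.cvtColor(p,cv2.COLOR_RGB2HSV))
    box=(abs(W[...,1]+.22)<.15)&(W[...,0]>.46)&(W[...,0]<.66)
    L=W[box&((H<8)|(H>172))&(S>120)&(V>70)&(W[...,2]>.085)&(W[...,2]<.117)]
    sl=W[box&(V<60)&(W[...,2]>.110)&(W[...,2]<.12)]
    print(n,len(L),len(sl))
    vx=cv2.fitLine(L[:,:2].astype(np.float32),cv2.DIST_HUBER,0,.001,.001).ravel()
    print(" lever dir",np.degrees(np.arctan2(vx[1],vx[0])),vx[2:])
    e=-vx[:2]*np.sign(vx[0]); s=L[:,:2]@e; nrm=np.array([-e[1],e[0]]);w=(L[:,:2]-vx[2:])@nrm
    tip=L[s>s.max()-.02]; print(" tip end",e,(vx[2:]+e*(s.max()-vx[2:]@e)).round(4),"len",np.ptp(s),"w",np.percentile(w,[2,98]), 'tip mean',tip.mean(0))
    # sleeve
    if len(sl)>10:
        vb=cv2.fitLine(sl[:,:2].astype(np.float32),cv2.DIST_HUBER,0,.001,.001).ravel(); print(" sleeve dir",np.degrees(np.arctan2(vb[1],vb[0])),vb[2:],sl.min(0),sl.max(0))
q=sensors.current_q();print(q,sensors.current_orientation(),sensors.current_contact_force())
E
```

```text
top 165 459
 lever dir 61.18622 [ 0.52099687 -0.20344418]
 tip end [-0.4819644 -0.8761908] [ 0.4911 -0.2578] len 0.1136062708808782 w [-0.0039648  0.0076942] tip mean [ 0.4969899  -0.25036363  0.10994939]
 sleeve dir 84.48027 [ 0.5829309  -0.22407901] [ 0.53941366 -0.30063693  0.11003626] [ 0.612784   -0.13736828  0.11991506]
side 165 315
 lever dir 60.629925 [ 0.50809175 -0.2367275 ]
 tip end [-0.4904486  -0.87147015] [ 0.4915 -0.2662] len 0.13056852112349818 w [-0.00552927  0.00751289] tip mean [ 0.4959753  -0.26105736  0.1059404 ]
 sleeve dir 88.776245 [ 0.57764965 -0.22856486] [ 0.51228373 -0.30336186  0.11004873] [ 0.60880089 -0.15247252  0.11998735]
[ 1.23979646  0.33319715  0.03990477  1.46541532 -0.0134149   1.34330528
 -0.05852355] [[ 9.73268781e-01  2.29669065e-01  2.82615171e-06]
 [ 2.29669064e-01 -9.73268779e-01  6.27433663e-05]
 [ 1.71608155e-05 -6.04170800e-05 -9.99999998e-01]] [ 0.44484205 -0.14258101 -0.18476393]
```

Lever and bar agree: the lever rests at about 61° and the bar at about 81°, so the difference is roughly 0.34 rad. That gives a stand yaw of about -9° and a pivot near (0.554, -0.149). I'll go in with the fingers closed and pointing down, in front of the lever.

```bash
cat >> h.py <<'E'
xs=np.array([.988,-.156,0]); ys=np.array([.156,.988,0])
R0=np.column_stack([xs,-ys,[0,0,-1.]])
R0=np.linalg.svd(R0)[0]@np.linalg.svd(R0)[2]
piv=np.array([.554,-.149,0]); zt=.159
a=.34; rest=piv-.087*(ys*np.cos(a)-xs*np.sin(a)); rest=np.array(piv+.087*np.array([-.484,-.875,0])-.006*np.array([.875,-.484,0]))
stop=piv-.087*ys-.006*xs
H=np.array([0,0,zt])
pre=rest-.045*xs+H
E
python3 - <<'E'
from h import *
print(rest,stop,pre, ik(pre,R0))
hand.grip(0.0,60)
r.move_to(pre+[0,0,.12],R0)
print(sensors.current_time(),sensors.current_ee_pos())
hit=r.servo_line(pre,v=.08,stop_force=8)
print(hit,sensors.current_time(),sensors.current_ee_pos(),sensors.current_contact_force(),sensors.current_gripper_width())
for n in ("side",):
    p,d=viewer.snapshot(n); cv2.imwrite("pics/pre.png",cv2.resize(p[120:330,150:430,::-1],None,fx=2.5,fy=2.5))
E
```

```text
[ 0.506642 -0.222221  0.      ] [ 0.5345  -0.23402  0.     ] [ 0.462182 -0.215201  0.159   ] [ 0.65575141  0.20256698 -0.33752434  1.95518859  0.07944035  0.99642304
 -1.44599268]
3.5583 [ 0.46194949 -0.21617709  0.27903517]
False 5.2083 [ 0.46244872 -0.21531355  0.15947856] [-0.01687767 -0.43535478 -0.33600263] 0.00011396554619150504
```

View pics/pre.png

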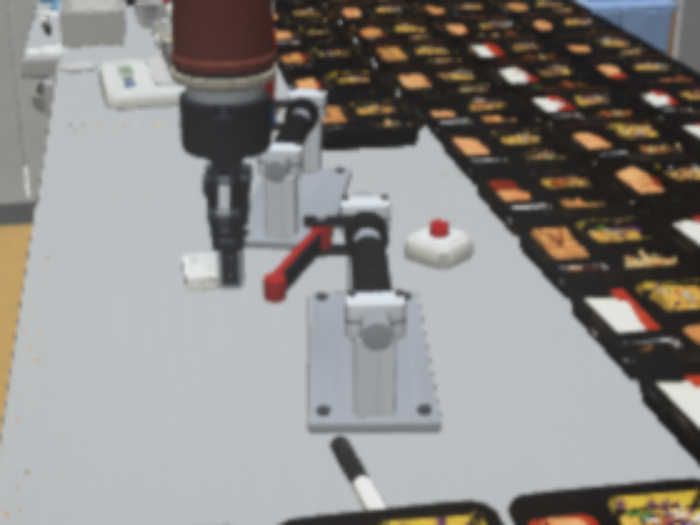

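The picture shows the closed fingertips at (230,283), in front of the red lever, whose tip is at (275,287). Nothing lies between them. Now the first press, with a force stop.

```bash
python3 - <<'E'
from h import *
def st(m): p=sensors.current_ee_pos(); f=sensors.current_contact_force(); print(m,round(sensors.current_time(),2),np.round(p,4),"adv",round((p-stop)@xs*1000,1),"F",np.round(f,1),"Fx",round(f@xs,1))
start=rest-.022*xs+H
r.servo_line(start,v=.05,stop_force=8); st("near")
for k in range(1,9):
    tgt=start+(stop-.011*xs+H-start)*k/8
    hit=r.servo_line(tgt,v=.03,stop_force=12); st(k)
    if hit: break
p,d=viewer.snapshot("side"); cv2.imwrite("pics/press.png",cv2.resize(p[120:330,150:430,::-1],None,fx=2.5,fy=2.5))
E
```

```text
near 5.87 [ 0.4849 -0.2187  0.1588] adv -51.4 F [ 0.1 -0.7 -0.2] Fx 0.2
1 6.19 [ 0.4898 -0.2206  0.159 ] adv -46.3 F [-0.6  1.1  0.2] Fx -0.7
2 6.52 [ 0.4943 -0.2223  0.1588] adv -41.6 F [-3.6  0.6  1.9] Fx -3.7
3 6.84 [ 0.4992 -0.2241  0.1588] adv -36.4 F [-3.9 -1.3  0.4] Fx -3.7
4 7.17 [ 0.5039 -0.2258  0.1588] adv -31.5 F [-5.6 -2.   1.1] Fx -5.2
5 7.49 [ 0.5085 -0.2276  0.1588] adv -26.7 F [-5.7 -1.6  0.5] Fx -5.4
6 7.82 [ 0.5132 -0.2294  0.1588] adv -21.8 F [-7.8 -2.3  2.6] Fx -7.3
7 8.14 [ 0.518  -0.2309  0.1588] adv -16.8 F [-6.5 -1.2  3.1] Fx -6.3
8 8.47 [ 0.5227 -0.2322  0.1587] adv -11.9 F [-8.4  0.6  3.6] Fx -8.4
```

View pics/press.png

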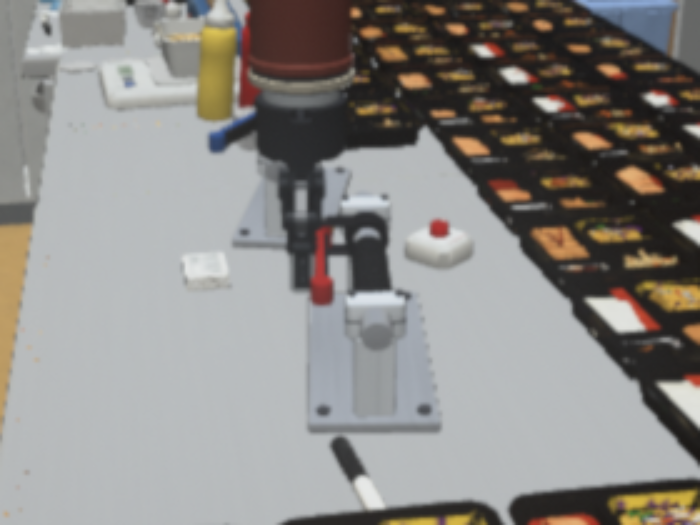

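The picture shows the fingers at (303,270) on the front of the lever, which is nearly parallel to the bar. Its tip is at (321,288), and the bar is untouched. I'll creep in until the force rises above the spring load.

```bash
cat >> h.py <<'E'
def st(m):
    p=sensors.current_ee_pos(); F=[]
    for _ in range(5): F.append(sensors.current_contact_force()); r.sleep(.02)
    f=np.mean(F,0); print(m,round(sensors.current_time(),2),np.round(p,4),"adv",round((p-stop)@xs*1000,1),"F",np.round(f,1),"Fx",round(f@xs,1)); return -f@xs
def creep(cmd,lim=18,n=10,step=.001):
    for k in range(n):
        cmd=cmd+step*xs; r.servo_line(cmd,R0,v=.01,stop_force=12)
        if st(k)>lim: break
    return cmd
E
python3 - <<'E'
from h import *
cmd=creep(stop-.011*xs+H); np.save("cmd.npy",cmd)
r.sleep(.4); st("hold")
E
```

```text
0 8.85 [ 0.5232 -0.2323  0.1587] adv -11.4 F [-10.6   0.5   5.1] Fx -10.6
1 9.18 [ 0.5235 -0.2324  0.1587] adv -11.1 F [-14.8   1.2   8.5] Fx -14.9
2 9.52 [ 0.5238 -0.2324  0.1586] adv -10.9 F [-19.    2.4  11.6] Fx -19.1
hold 10.0 [ 0.5238 -0.2324  0.1586] adv -10.8 F [-18.7   2.8  11.2] Fx -19.0
```

The lever is at its stop: 19 N with almost no further travel. Now I release it fully, check, and press again.

```bash
python3 - <<'E'
from h import *
cmd=np.load("cmd.npy"); start=rest-.022*xs+H
r.servo_line(start,R0,v=.04); r.servo_line(pre,R0,v=.06); r.sleep(.5); st("out")
p,d=viewer.snapshot("side"); print(p.shape); cv2.imwrite("pics/out.png",cv2.resize(p[120:330,150:430,::-1],None,fx=2.5,fy=2.5))
print([ (f["point"],f["conf"]) for f in nets.find_in("side","red_press")[:1]])
E
```

```text
out 12.37 [ 0.4622 -0.2152  0.1589] adv -74.3 F [-0.1 -0.4 -0.2] Fx -0.0
(420, 560, 3)
[([268.7, 222.1], 0.54)]
```

View pics/out.png

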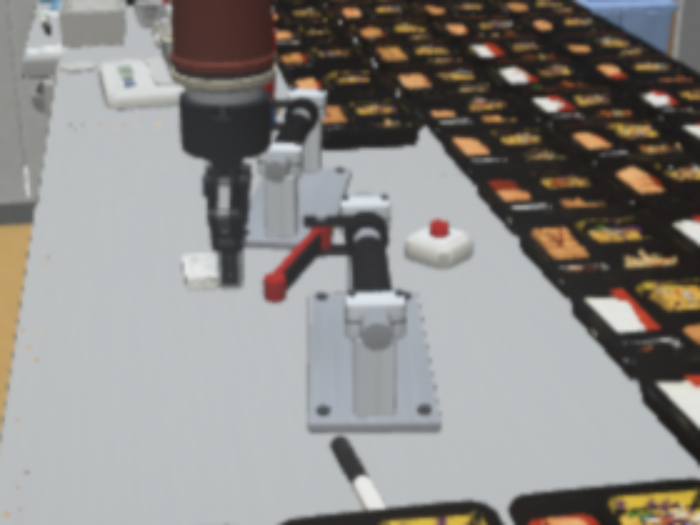

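The lever is fully out again, with its tip back at (275,287) as before the first press, and the fingers are clear. Second press now.

```bash
python3 - <<'E'
from h import *
start=rest-.022*xs+H
r.servo_line(start,R0,v=.05,stop_force=8)
c=stop-.011*xs+H
print(r.servo_line(c,R0,v=.03,stop_force=15)); st("near")
c=creep(c); r.sleep(.6); st("hold")
p,d=viewer.snapshot("side"); cv2.imwrite("pics/end.png",cv2.resize(p[120:330,150:430,::-1],None,fx=2.5,fy=2.5))
E
```

```text
False
near 14.68 [ 0.5227 -0.2326  0.1587] adv -11.9 F [-8.5  0.7  5.2] Fx -8.5
0 15.01 [ 0.5232 -0.2327  0.1586] adv -11.4 F [-10.9   1.3   7. ] Fx -10.9
1 15.34 [ 0.5235 -0.2327  0.1586] adv -11.1 F [-14.6   2.4  10. ] Fx -14.8
2 15.68 [ 0.5238 -0.2328  0.1585] adv -10.8 F [-18.6   2.9  13.5] Fx -18.9
hold 16.36 [ 0.5238 -0.2328  0.1585] adv -10.8 F [-18.7   3.2  13.2] Fx -18.9
```

View pics/end.png

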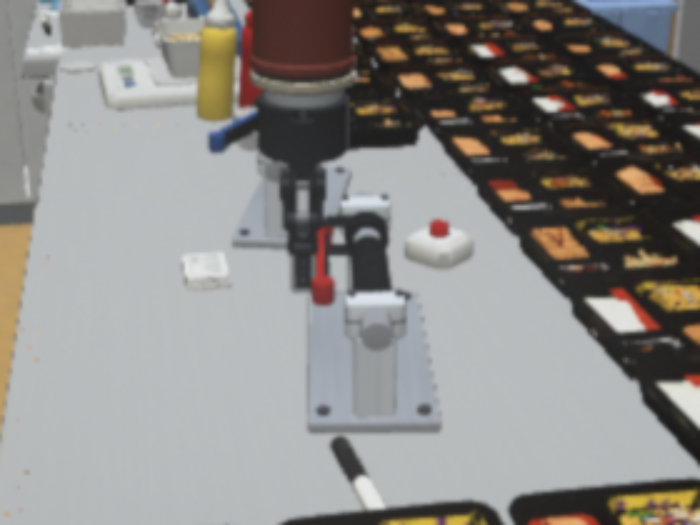

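The fingers at (303,270) hold the lever near parallel to the bar, with its tip at (322,289); the loose things are in place. Fz is 13 N, so before handing in I'll measure the lever angle to rule out being blocked by something else.

```bash
python3 - <<'E'
from h import *
for n in("side","top"):
    p,d=viewer.snapshot(n); W=cloud(n,d)
    z=np.load(n+".npz")
    for lab,(pp,WW) in dict(before=(z["p"],cloud(n,z["d"])),now=(p,W)).items():
        H_,S,V=cv2.split(cv2.cvtColor(pp,cv2.COLOR_RGB2HSV))
        m=(abs(WW[...,1]+.22)<.12)&(WW[...,0]>.47)&(WW[...,0]<.6)&((H_<8)|(H_>172))&(S>120)&(V>70)&(WW[...,2]>.085)&(WW[...,2]<.117)
        L=WW[m]
        if len(L)<8: print(n,lab,"few",len(L)); continue
        v=cv2.fitLine(L[:,:2].astype(np.float32),cv2.DIST_HUBER,0,.001,.001).ravel()
        tip=L[L[:,1]<L[:,1].min()+.018].mean(0)
        print(n,lab,len(L),"dir",np.degrees(np.arctan2(v[1],v[0])).round(1),"tip",tip.round(4),"tip in stand frame vs pivot",((tip-piv)@xs).round(4),((tip-piv)@ys).round(4),"ang",np.degrees(np.arctan2(-(tip-piv)@xs,-(tip-piv)@ys)).round(1))
print(sensors.current_time(),sensors.current_wrist_torque())
E
```

```text
side before 165 dir 60.6 tip [ 0.4959 -0.2612  0.1058] tip in stand frame vs pivot -0.0399 -0.12 ang 18.4
side now 131 dir 80.6 tip [ 0.534  -0.274   0.1054] tip in stand frame vs pivot -0.0003 -0.1266 ang 0.1
top before 165 dir 61.2 tip [ 0.4967 -0.2511  0.1099] tip in stand frame vs pivot -0.0407 -0.1098 ang 20.3
top now 34 dir 81.1 tip [ 0.5479 -0.176   0.1084] tip in stand frame vs pivot -0.0018 -0.0277 ang 3.8
16.5083 [0.67584776 3.75225666 0.0240474 ]
```

The lever has turned about 20° (0.34 rad), from 60.6° to 80.6°, and is parallel to the bar, so it is at its stop.

```bash
python3 -c "
from h import *
st('final'); print(r.hand_in())"
```

```text
final 16.59 [ 0.5238 -0.2328  0.1585] adv -10.8 F [-18.5   3.5  13.2] Fx -18.9
the job is handed in; nothing more can be done
None
```

I pressed the red lever to its stop, let it spring fully out, and pressed it to the stop again; the job was handed in at about 16.6 s with the fingers holding it there at about 19 N, though no verdict came back.

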